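# Four clicks up on the train speed dial

## Task

The goods train needs more power: with a fingertip, push the red peg of the black click-stop speed dial round clockwise (seen from above), exactly four clicks on from where it stands, and let it rest in that click stop. Only then press the green button right down and let it go, to send the new speed. Grip nothing, and leave the wagon, the van and the paint pot where they stand.

Things in the scene. Friction and masses are not known exactly. Their poses are not given: they have to be found in the camera images.
- console: Fixed control console: grey box, dark green top, 170 (its x) x 310 (its y) x 60 mm high; origin at the centre of its underside, z up, its -x side faces the robot. On its top the dial's axis is at (0, +65) mm and the button's at (0, -105) mm; eight white and yellow ticks beyond the dial mark its stops. A short siding runs along its far side.
- dial (a joint): Dial angle, rad, growing clockwise seen from above. 8 click stops 0.419 (24 deg) apart, 0 to 2.932, end stops just past them; starts resting in one of the first four. Springs snap it to the nearest stop: 0.065 N m to leave a stop, 0.1 half way (2 to 3 N at the peg), then it jumps on into the next: one click. At 0 the peg lies 84 deg anticlockwise of the console's +x.
- dial_peg (a point): Centre of the top of the red upright finger peg on the dial, 14 mm in diameter, standing 31 mm clear of the dial's face, at 35 mm from the dial's axis. The peg's top is 105 mm above the layout.
- dial_axis (a point): Centre of the dial's face, on its upright turning axis; the dial is a black disc 92 mm in diameter, its face 74 mm above the layout (14 mm above the console). Only the peg and a flat silver hub, 3 mm thick and 28 mm across, stand out of the face.
- go_button (a joint): Travel of the green push button in m: 0 is up, 0.006 fully down; it springs back and takes about 5 N fully down. More than 0.004 counts as pressed, less than 0.0015 as let go.
- go_button_top (a point): Centre of the top of the green button, 28 mm in diameter, pressed straight down; it stands in a black housing on the console.
- wagon: Bystander: loose yellow open wagon, 90 x 34 x 34 mm, on the siding behind the console; origin at the centre of its underside, its length along its x.
- van: Bystander: loose grey covered van, 93 x 37 x 49 mm, on the same siding; origin at the centre of its underside, its length along its x.
- paint_pot: Bystander: loose little paint pot white, with a blue lid, 28 mm in diameter, 36 mm high, standing on the console's top on the far side between dial and button; origin at the centre of its underside.

How it is judged:
On the way, in this order (a step that is already met when the one before it is completed fails the run):
1. the dial stands four clicks clockwise of where it started (distance of dial_peg from where it was at the start of the episode between 0.0488 and 0.055 m and velocity of joint dial between -0.05 and 0.05 rad/s), for 0.2 s.
2. the green button is pressed down with the dial four clicks on (distance of dial_peg from where it was at the start of the episode between 0.0488 and 0.055 m and value of joint go_button above 0.004 m), for 0.02 s.
At the end, for the whole second after the job is handed in: The dial rests in the stop four clicks clockwise of its start (within about 8 degrees), the button has been pressed more than 4 mm after that and is up again (under 1.5 mm), the bystanders are at rest (all of step 1 and value of joint go_button below 0.0015 m and linear speed of each of wagon, van, paint_pot below 0.02 m/s); the robot touches nothing.
It fails at once if the button is pressed (over 3 mm) while the dial is not four clicks on (not (distance of dial_peg from where it was at the start of the episode between 0.0488 and 0.055 m) and value of joint go_button above 0.003 m).
It fails at once if the wagon is moved more than 10 mm or tipped (distance of wagon from where it was at the start of the episode above 0.01 m or angle between wagon's own z axis and vertical above 0.3 rad).
It fails at once if the van is moved more than 10 mm or tipped (distance of van from where it was at the start of the episode above 0.01 m or angle between van's own z axis and vertical above 0.3 rad).
It fails at once if the paint pot is moved more than 10 mm or tipped (distance of paint_pot from where it was at the start of the episode above 0.01 m or angle between paint_pot's own z axis and vertical above 0.3 rad).
It also fails if it takes over 48 s, if anything falls off the work surface, if the arm or the gripper's body presses on something with over 40 N, if the wrist force passes 120 N, or if a joint passes its speed limit or range.

## Robot

A 6-joint arm with a two-finger parallel gripper is mounted at the origin on the work surface. World frame = base frame: x ahead of the robot, y to its left, z up, the work surface at z = 0. Lengths are in m, angles in rad, forces in N, time in s.
With the tool pointing down it reaches from about 0.275 to 0.75 m from the base axis. Payload 10.2 kg.
Tool frame: the origin (TCP) lies at the very end of the fingers, on their centre line; the grasp point (between the pads) lies 19 mm behind it (grip_point_offset is the distance from the TCP to the grasp point, in m); x points along the fingers, y is the direction in which the jaws open and shut, and the axes are right-handed (so a half turn about x gives the same grasp; the last joint's range is limited). The gripper opens to 85 mm and grips with 20 to 120 N. Pads are 22 mm wide; open, the fingers measure 114 mm over their backs; the gripper's body (76 mm by 85 mm) begins 54 mm behind the grasp point. The pads swing forward as they close: fully open they stand 13 mm farther back than shut.
Start: joints at [1.018, 0.313, 1.498, -0, 1.331, -0.223], TCP at [0.17, 0.497, 0.209] pointing down, gripper open.
Joint ranges: [-2.94, 2.94], [-0.97, 2.17], [0.19, 2.56], [-1.23, 4.37], [0.02, 3.11], [-2.88, 2.88]. Speed limits (rad/s): [2.39, 2.39, 3.01, 3.14, 3.14, 3.14].

## Interface

Orientations are given as a unit quaternion [w, x, y, z].
In Python, from station import observe, read_camera, get_calibration, hand_in, trace, pinpoint, grip_point_offset gives the robot as it stands.
- The arm moves only by the tool send_rows, never from a script. Its arguments are lists of equal length, an entry for each row: "slide": the shift along the world's x, y, z in mm, a list of three; "turn": the turn, a rotation vector about the world's x, y, z in units of 6 degrees (1.0 is 6 degrees), a list of three. A call has 1 to 8 rows; each row shifts and turns the commanded pose from where the row before left it; what a row does not reach is not made up. A row lasts 1/10 s, in which the tool goes at most 50 mm and 8.59 degrees, less where a joint would pass 70% of its speed; a pose out of reach is approached as far as the arm can. A call with a gripper value outside its range is refused whole. "fingers" is the opening, from -1 (shut) to 1 (fully open), so that 0 is half open, set as the call begins (left out, the last holds). The fingers move at their own pace and stop on an object; the grip force is fixed at half the most. Time passes only in rows, so rows that do not move let the fingers close. It gives the time, the measured TCP pose, the force and the opening at its end, in the units of the state.
- observe(): the state, without advancing time (a new reading comes with each control period).
- read_camera(name): name is "scene" or "side" or "wrist"; returns the picture (420x560x3 uint8, red, green, blue); there is no depth.
- get_calibration(name): a dict with "fx", "fy", "cx", "cy" (pixels), "dist_coeffs" ([k1, k2, p1, p2, k3] as OpenCV has them; the pictures are not rectified), "cam_to_world" (4x4, takes a point from camera to world coordinates). Camera axes: x right, y down, z forward; pixel columns grow to the right and rows downward; lengths in m; the calibration is good to about 2 mm. A picture is of the moment at which its call begins: read the wrist's pose just before it. get_calibration takes no time and is no camera call; for the wrist camera it gives the pose at the moment of the call.
- hand_in(): hands the job in, once; it reports no verdict.
Trained networks look in the newest picture that a camera, given by its name, has taken for a name from the list of things; names that differ only in an ending like _2 or _b are one class to them, and where a whole thing is asked for, a point or a joint stands for the part that bears it (a point fixed in the world has none). Each returns a list of dicts, best first, with "conf" (0 to 1); they miss things now and then, are a little off and sometimes report something else, mostly with a low value. They report only what shows in the picture. A call takes as long as a camera call.
- trace(camera, target): "mask" (420x560 bool, what is visible of it) and "xy" ([column, row] in pixels, amid what is visible of it).
- pinpoint(camera, target): "xy" ([column, row] in pixels: a listed point, or the origin of a listed thing).
The state is a dict: "time_s": time; "q": joint angles; "joint_velocities": joint speeds; "tau": joint torques, N m; "eef_pos": TCP position; "tool_rot": TCP orientation; "force": force on the tool from outside, world axes, zero at the start; "wrist_torque": the same for the moment, N m; "gripper_width": finger opening in m.
Only numpy, scipy, OpenCV 4.12 (cv2) and the standard library are available. Lean on these libraries where they do the work, as an engineer would, in place of code of your own. Each camera call takes 0.05 s, during which the arm holds its last target. There are 200 camera calls.

## Working session

There is one attempt and no reset: what is moved stays moved. The work goes in short steps, Python scripts to look and compute and a tool call to move; the robot and the scene stay as the last step left them, time stands still between calls to the robot, and variables do not carry over. Pictures are saved under pics/ and viewed, about 8 in all and at most 12, crops included, and the job is handed in when it is done.

Besides the shell and the picture viewer there is one more tool, called in YAML: its name, and indented under it one key for each argument. send_rows: Moves the arm, as the interface text tells. Its arguments: {"type":"object","properties":{"slide":{"type":"array"},"turn":{"type":"array"},"fingers":{"type":"number"}},"required":["slide","turn"]}

```bash
mkdir -p pics; cat > h.py <<'E'
import numpy as np,cv2
from station import *
def ray(cam,xy):
    c=get_calibration(cam);K=np.array([[c['fx'],0,c['cx']],[0,c['fy'],c['cy']],[0,0,1.]])
    u=cv2.undistortPoints(np.array([[xy]],float),K,np.array(c['dist_coeffs'],float))[0,0]
    T=np.array(c['cam_to_world']);d=T[:3,:3]@[u[0],u[1],1];return T[:3,3],d
def atz(cam,xy,z):
    o,d=ray(cam,xy);return o+d*(z-o[2])/d[2]
def proj(cam,p):
    c=get_calibration(cam);K=np.array([[c['fx'],0,c['cx']],[0,c['fy'],c['cy']],[0,0,1.]])
    T=np.linalg.inv(np.array(c['cam_to_world']));r=cv2.Rodrigues(T[:3,:3])[0]
    return cv2.projectPoints(np.array(p,float).reshape(-1,1,3),r,T[:3,3],K,np.array(c['dist_coeffs'],float))[0][:,0]
E
python3 - <<'E'
from h import *
s=observe();print({k:np.round(v,3).tolist() for k,v in s.items()})
ims=[]
for cam in ('scene','side'):
    im=read_camera(cam);cv2.imwrite(f'pics/{cam}0.png',im[:,:,::-1])
    print(cam,np.round(get_calibration(cam)['cam_to_world'],2).tolist())
    for n,z in (('console',0),('dial_peg',.105),('dial_axis',.074),('go_button_top',.075),('paint_pot',.06),('wagon',0),('van',0)):
        for r in pinpoint(cam,n)[:2]:print(n,np.round(r['xy'],1),round(r['conf'],2),np.round(atz(cam,r['xy'],z),4))
E
```

```text
{'time_s': 0.0, 'q': [1.018, 0.313, 1.498, -0.0, 1.331, -0.223], 'joint_velocities': [-0.001, 0.0, 0.0, -0.0, 0.002, -0.001], 'tau': [-0.001, -41.227, -25.974, -0.0, 0.004, -0.0], 'eef_pos': [0.17, 0.496, 0.208], 'tool_rot': [0.697, 0.116, 0.698, -0.116], 'force': [0.492, 0.313, -0.287], 'wrist_torque': [0.018, 0.037, -0.052], 'gripper_width': 0.086}
scene [[0.23, 0.65, -0.73, 1.23], [0.97, -0.14, 0.18, -0.12], [0.01, -0.75, -0.66, 0.62], [0.0, 0.0, 0.0, 1.0]]
console [291.6 217.6] 0.78 [0.5739 0.0679 0.    ]
dial_peg [344.3 164.2] 0.66 [0.5606 0.1708 0.105 ]
dial_axis [326.6 182.4] 0.67 [0.5697 0.1354 0.074 ]
go_button_top [238.4 193.2] 0.69 [ 0.5676 -0.0344  0.075 ]
paint_pot [280.3 213.4] 0.79 [0.622  0.0323 0.06  ]
wagon [389.6 247.8] 0.87 [0.694  0.2257 0.    ]
van [253.5 281.1] 0.56 [ 0.717  -0.0367  0.    ]
side [[0.99, -0.08, 0.09, 0.54], [-0.13, -0.72, 0.68, -0.7], [0.01, -0.69, -0.73, 0.86], [0.0, 0.0, 0.0, 1.0]]
console [251.8 215.5] 0.86 [0.5775 0.0682 0.    ]
dial_peg [247.  151.1] 0.87 [0.5787 0.1669 0.105 ]
dial_axis [243.6 172.1] 0.7 [0.5672 0.1329 0.074 ]
go_button_top [258.9 224.1] 0.45 [ 0.5863 -0.0241  0.075 ]
paint_pot [275.8 206.8] 0.5 [0.6274 0.033  0.06  ]
paint_pot [299.7 167.5] 0.18 [0.6961 0.1485 0.06  ]
wagon [296.6 166.1] 0.82 [0.7011 0.2184 0.    ]
van [319.6 251.7] 0.66 [ 0.7107 -0.0507  0.    ]
```

View pics/scene0.png

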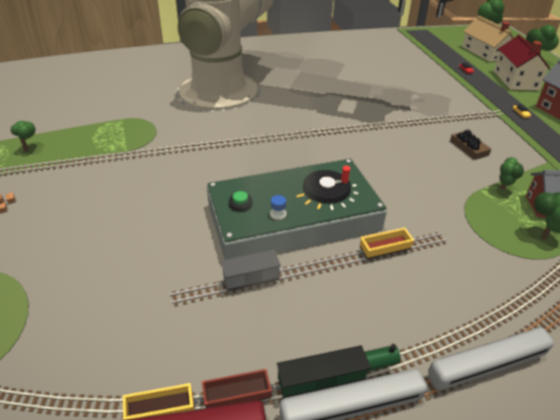

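View pics/side0.png

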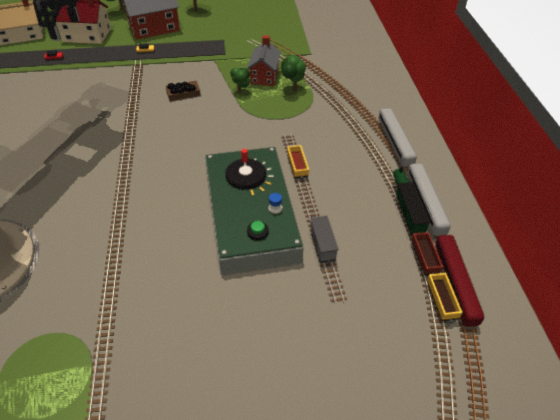

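The scene view shows the console centred near (295,205), the red peg near (346,173), the button near (240,200) and the pot near (278,207). The side view agrees. I'll shut the fingers and go above the console for a wrist view.

send_rows:
  slide:
    - [25,-25,20]
    - [25,-30,20]
    - [30,-35,20]
    - [30,-35,20]
    - [30,-35,20]
    - [30,-35,20]
    - [30,-35,10]
    - [30,-35,0]
  turn:
    - [0,0,0]
    - [0,0,0]
    - [0,0,0]
    - [0,0,0]
    - [0,0,0]
    - [0,0,0]
    - [0,0,0]
    - [0,0,0]
  fingers: -1

```text
time_s: 1.6
eef_pos: [0.4007, 0.2309, 0.3403]
tool_rot: [0.699, 0.117, 0.696, -0.116]
force: [1.0, 0.3, -0.4]
gripper_width: 0.0002
```

send_rows:
  slide:
    - [30,-35,0]
    - [30,-35,0]
    - [30,-35,0]
    - [20,-20,0]
    - [0,0,0]
    - [0,0,0]
  turn:
    - [0,0,0]
    - [0,0,0]
    - [0,0,0]
    - [0,0,0]
    - [0,0,0]
    - [0,0,0]

```text
time_s: 2.2
eef_pos: [0.5094, 0.1073, 0.3384]
tool_rot: [0.697, 0.116, 0.698, -0.116]
force: [-0.1, -0.7, -0.3]
gripper_width: 0.0001
```

```bash
python3 - <<'E'
from h import *
s=observe();print({k:np.round(v,3).tolist() for k,v in s.items()})
from scipy.spatial.transform import Rotation as R
print(np.round(R.from_quat(np.r_[s['tool_rot'][1:],s['tool_rot'][0]]).as_matrix(),2))
cam='wrist'
im=read_camera(cam);cv2.imwrite(f'pics/{cam}0.png',im[:,:,::-1])
print(cam,np.round(get_calibration(cam)['cam_to_world'],2).tolist())
for n,z in (('console',0),('dial_peg',.105),('dial_axis',.074),('go_button_top',.075),('paint_pot',.06),('wagon',0),('van',0)):
        for r in pinpoint(cam,n)[:2]:print(n,np.round(r['xy'],1),round(r['conf'],2),np.round(atz(cam,r['xy'],z),4))
E
```

```text
{'time_s': 2.2, 'q': [-0.018, 0.249, 1.25, 0.0, 1.643, -1.258], 'joint_velocities': [0.028, -0.021, 0.01, 0.001, -0.0, 0.003], 'tau': [-1.575, -38.363, -27.674, -0.069, -0.048, -0.047], 'eef_pos': [0.509, 0.107, 0.338], 'tool_rot': [0.697, 0.116, 0.698, -0.116], 'force': [-0.088, -0.659, -0.333], 'wrist_torque': [-0.003, -0.04, -0.012], 'gripper_width': 0.0}
[[-0.    0.32  0.95]
 [ 0.    0.95 -0.32]
 [-1.    0.   -0.  ]]
wrist [[0.32, 0.9, 0.29, 0.44], [0.95, -0.31, -0.1, 0.13], [0.0, 0.3, -0.95, 0.5], [0.0, 0.0, 0.0, 1.0]]
console [269.1 206.5] 0.94 [0.5746 0.0671 0.    ]
dial_peg [350.  200.8] 0.93 [0.5695 0.1725 0.105 ]
dial_axis [321.  206.1] 0.62 [0.5749 0.1389 0.074 ]
go_button_top [199.1 251.8] 0.93 [ 0.5831 -0.0309  0.075 ]
paint_pot [255.2 264. ] 0.77 [0.6298 0.0294 0.06  ]
wagon [386.9 251.9] 0.78 [0.7031 0.2151 0.    ]
wagon [353.2 203.6] 0.65 [0.6106 0.1857 0.    ]
```

View pics/wrist0.png

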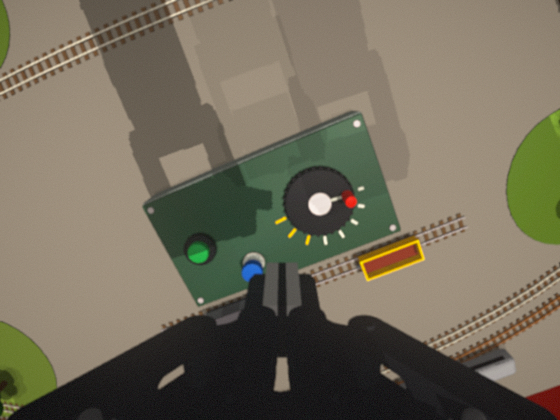

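The wrist view shows the hub at (320,204), peg top at (351,201), button at (198,252), pot at (253,265), and eight ticks from (361,188) round to (281,221). Next I'll fit the console pose and find the peg's stop.

```bash
cat > fit.py <<'E'
from h import *
from scipy.optimize import least_squares
im=cv2.imread('pics/wrist0.png');hsv=cv2.cvtColor(im,cv2.COLOR_BGR2HSV)
c='wrist'
# ticks
m=((hsv[...,2]>150)&((hsv[...,1]<70)|((hsv[...,0]<32)&(hsv[...,0]>15)))).astype(np.uint8)
m[:,:270]=0;m[:175]=0;m[250:]=0;m[:,372:]=0
n,l,st,ce=cv2.connectedComponentsWithStats(m)
pts=[ce[i] for i in range(1,n) if 8<st[i,4]]
print([(np.round(ce[i],1).tolist(),int(st[i,4])) for i in range(1,n) if st[i,4]>5])
scr=np.array([[151,211],[357,124],[393,228],[200,301]],float)
S=np.array([atz(c,p,.06)[:2] for p in scr]);print('screws',S)
print('screw centre',S.mean(0),'yaw',np.degrees(np.arctan2(*( -(S[1]-S[0])*[1,-1] ))),np.degrees(np.arctan2(*(-(S[2]-S[3])*[1,-1]))))
red=((hsv[...,1]>150)&((hsv[...,0]<8)|(hsv[...,0]>172))&(hsv[...,2]>90)).astype(np.uint8);red[:,:330]=0;red[:,365:]=0;red[:180]=0;red[220:]=0
ys,xs=np.nonzero(red);print('red',xs.min(),xs.max(),ys.min(),ys.max(),xs.mean(),ys.mean())
hub=next(p for p in pts if abs(p[0]-320)<8 and abs(p[1]-204)<8) if any(abs(p[0]-320)<8 and abs(p[1]-204)<8 for p in pts) else np.array([320,204.])
H=atz(c,hub,.077)[:2];print('hub',hub,H)
for p in pts:
    q=atz(c,p,.0605)[:2]-H;print(np.round(p),'r',round(np.hypot(*q)*1e3,1),'ang',round(np.degrees(np.arctan2(q[1],q[0])),1))
P=atz(c,[350.5,201],.105)[:2];q=P-H;print('peg',P,np.hypot(*q),np.degrees(np.arctan2(q[1],q[0])))
B=atz(c,[198,252.5],.075)[:2];print('button',B,np.hypot(*(H-B)),'yaw',np.degrees(np.arctan2(-(H-B)[0],(H-B)[1])))
E
python3 fit.py
python3 -c "
import cv2;im=cv2.imread('pics/wrist0.png');cv2.imwrite('pics/crop1.png',cv2.resize(im[105:315,140:410],None,fx=2.85,fy=2.85,interpolation=cv2.INTER_CUBIC))"
```

```text
[([360.4, 188.4], 21), ([320.2, 203.4], 436), ([360.9, 205.6], 27), ([280.2, 219.9], 47), ([353.9, 221.5], 29), ([291.7, 232.7], 44), ([341.2, 233.5], 31), ([307.4, 239.5], 37), ([324.8, 240.0], 35), ([364.2, 246.5], 29)]
screws [[ 0.51373358 -0.07488117]
 [ 0.49373143  0.21095119]
 [ 0.63994644  0.22110488]
 [ 0.65962168 -0.06630249]]
screw centre [0.57675828 0.0727181 ] yaw 4.00295235796166 3.916224453615875
red 342 356 190 207 348.9267015706806 198.82722513089004
hub [320.16513761 203.4059633 ] [0.57037863 0.13842508]
[360. 188.] r 55.1 ang 87.1
[320. 203.] r 5.2 ang 2.3
[361. 206.] r 55.7 ang 63.2
[280. 220.] r 56.9 ang -80.1
[354. 222.] r 55.9 ang 39.0
[292. 233.] r 57.1 ang -56.2
[341. 234.] r 56.2 ang 15.1
[307. 240.] r 56.8 ang -32.6
[325. 240.] r 56.8 ang -8.9
[364. 246.] r 91.3 ang 25.3
peg [0.57018357 0.17245028] 0.03402575132565862 90.32846077266908
button [ 0.583521   -0.03298935] 0.17191750778121287 yaw 4.3842969953692235
```

View pics/crop1.png

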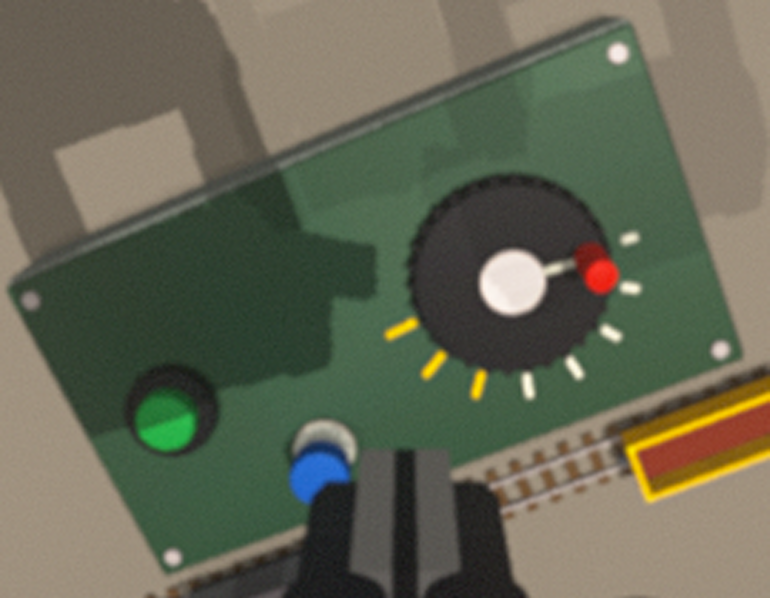

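The peg is at 90° from the hub, which is 86° in the console frame, so it stands in stop 0 and points at the first tick. I take the dial axis as (0.5705, 0.138), the button as (0.5837, -0.0325) and the yaw as 4.1°. I'll push with the 22 mm-wide face of the shut fingers (normal = tool z), turning the tool along with the peg.

send_rows:
  slide:
    - [5,11,-25]
    - [5,11,-30]
    - [5,15,-30]
    - [5,15,-30]
    - [5,15,-30]
    - [5,0,-30]
    - [0,0,0]
  turn:
    - [0,0,0.7]
    - [0,0,0.7]
    - [0,0,0.7]
    - [0,0,0.65]
    - [0,0,0]
    - [0,0,0]
    - [0,0,0]

```text
time_s: 3.3
eef_pos: [0.5377, 0.1745, 0.1599]
tool_rot: [0.704, 0.014, 0.709, -0.015]
force: [0.3, -0.9, 0.2]
gripper_width: -0.0002
```

send_rows:
  slide:
    - [0,0,-25]
    - [0,0,-30]
    - [0,0,-25]
    - [0,0,0]
    - [0,0,0]
    - [0,0,0]
  turn:
    - [0,0,0]
    - [0,0,0]
    - [0,0,0]
    - [0,0,0]
    - [0,0,0]
    - [0,0,0]

```text
time_s: 3.9
eef_pos: [0.5406, 0.1745, 0.0859]
tool_rot: [0.708, 0.015, 0.706, -0.015]
force: [-0.1, -0.3, 0.7]
gripper_width: 0.0001
```

```bash
cat > look.py <<'E'
import sys
from h import *
from scipy.spatial.transform import Rotation as R
tag=sys.argv[1]
s=observe();M=R.from_quat(np.r_[s['tool_rot'][1:],s['tool_rot'][0]]).as_matrix()
print('t',s['time_s'],np.round(s['eef_pos'],4),'F',np.round(s['force'],1),'zyaw',np.degrees(np.arctan2(M[1,2],M[0,2])))
D=np.array([.5705,.138])
out=[]
for cam,(x,y) in (('wrist',(270,100)),('scene',(200,110)),('side',(150,110))):
    im=read_camera(cam)[:,:,::-1];cv2.imwrite(f'pics/{cam}_{tag}.png',im)
    for r in pinpoint(cam,'dial_peg')[:1]:
        p=atz(cam,r['xy'],.105)[:2];q=p-D;print(cam,np.round(r['xy']),round(r['conf'],2),np.round(p,4),'r',round(np.hypot(*q),4),'ang',round(np.degrees(np.arctan2(q[1],q[0])),1))
    if cam=='wrist':out.append(cv2.resize(im,(400,300)))
    else:out.append(cv2.resize(im[y:y+150,x:x+200],(400,300),interpolation=cv2.INTER_CUBIC))
cv2.imwrite(f'pics/m_{tag}.png',np.vstack([np.hstack(out[:2]),np.hstack([out[2],out[2]*0])]))
E
python3 look.py a
```

```text
t 3.9 [0.5406 0.1745 0.0859] F [-0.1 -0.3  0.7] zyaw -2.3991738186349365
scene [348. 166.] 0.71 [0.5681 0.1752] r 0.0372 ang 93.7
side [244. 152.] 0.74 [0.5723 0.1653] r 0.0273 ang 86.2
```

View pics/m_a.png

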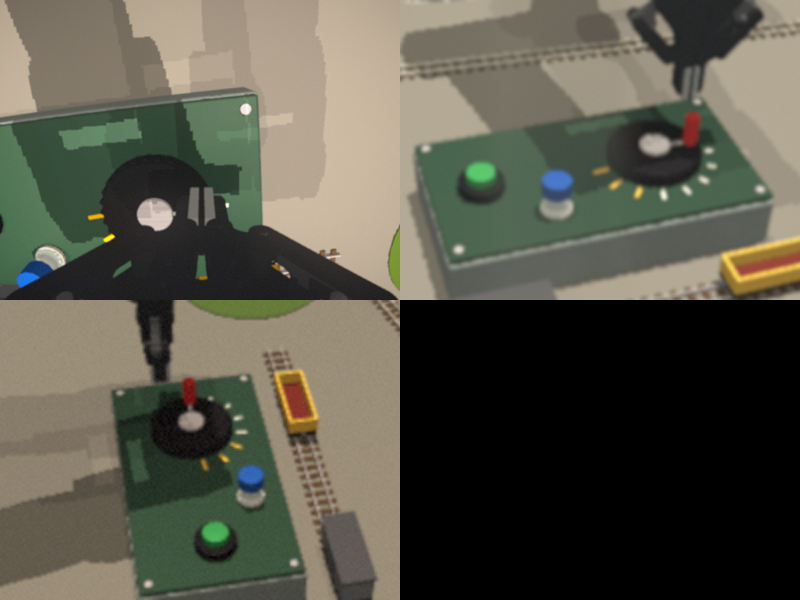

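The finger stands behind the peg, and the peg hasn't moved. I'll advance to contact in small steps and compute the arc.

send_rows:
  slide:
    - [9,0,0]
    - [2,0,0]
    - [0,0,0]
    - [0,0,0]
  turn:
    - [0,0,0]
    - [0,0,0]
    - [0,0,0]
    - [0,0,0]

```text
time_s: 4.6
eef_pos: [0.5504, 0.1744, 0.0834]
tool_rot: [0.707, 0.015, 0.707, -0.015]
force: [0.1, -0.2, -0.4]
gripper_width: -0.0
```

send_rows:
  slide:
    - [1,0,0]
    - [1,0,0]
    - [0,0,0]
    - [0,0,0]
  turn:
    - [0,0,0]
    - [0,0,0]
    - [0,0,0]
    - [0,0,0]

```text
time_s: 5.0
eef_pos: [0.5524, 0.1744, 0.0836]
tool_rot: [0.707, 0.015, 0.707, -0.015]
force: [-0.6, -0.2, -0.2]
gripper_width: -0.0003
```

```bash
python3 - <<'E'
import numpy as np
D=np.array([570.5,138])
f=lambda a:D+35.5*np.array([np.cos(a),np.sin(a)])-18*np.array([np.sin(a),-np.cos(a)])
prev=None
for k in range(0,17):
    p=f(np.radians(88-6*k));print(k,88-6*k,np.round(p,1),None if prev is None else np.round(p-prev,1));prev=p
E
```

```text
0 88 [553.7 174.1] None
1 82 [557.6 175.7] [3.9 1.6]
2 76 [561.6 176.8] [4.  1.1]
3 70 [565.7 177.5] [4.1 0.7]
4 64 [569.9 177.8] [4.2 0.3]
5 58 [574.  177.6] [ 4.2 -0.2]
6 52 [578.2 177.1] [ 4.1 -0.6]
7 46 [582.2 176. ] [ 4. -1.]
8 40 [586.1 174.6] [ 3.9 -1.4]
9 34 [589.9 172.8] [ 3.7 -1.8]
10 28 [593.4 170.6] [ 3.5 -2.2]
11 22 [596.7 168. ] [ 3.3 -2.6]
12 16 [599.7 165.1] [ 3.  -2.9]
13 10 [602.3 161.9] [ 2.7 -3.2]
14 4 [604.7 158.4] [ 2.3 -3.5]
15 -2 [606.6 154.8] [ 1.9 -3.7]
16 -8 [608.2 150.9] [ 1.6 -3.9]
```

send_rows:
  slide:
    - [0.7,0,0]
    - [0,0,0]
    - [0,0,0]
  turn:
    - [0,0,0]
    - [0,0,0]
    - [0,0,0]

```text
time_s: 5.3
eef_pos: [0.5532, 0.1744, 0.0836]
tool_rot: [0.707, 0.015, 0.707, -0.015]
force: [-0.3, -0.1, 0.2]
gripper_width: -0.0001
```

send_rows:
  slide:
    - [1,0.4,0]
    - [0,0,0]
    - [0,0,0]
  turn:
    - [0,0,0]
    - [0,0,0]
    - [0,0,0]

```text
time_s: 5.6
eef_pos: [0.5541, 0.1748, 0.0836]
tool_rot: [0.707, 0.015, 0.707, -0.015]
force: [0.5, 0.2, -0.9]
gripper_width: 0.0001
```

send_rows:
  slide:
    - [1,0.4,0]
    - [0,0,0]
    - [0,0,0]
  turn:
    - [0,0,-0.5]
    - [0,0,0]
    - [0,0,0]

```text
time_s: 5.9
eef_pos: [0.5551, 0.1752, 0.0836]
tool_rot: [0.706, 0.033, 0.706, -0.033]
force: [0.0, -0.1, -0.3]
gripper_width: -0.0003
```

send_rows:
  slide:
    - [1,0.4,0]
    - [0,0,0]
    - [0,0,0]
  turn:
    - [0,0,0]
    - [0,0,0]
    - [0,0,0]

```text
time_s: 6.2
eef_pos: [0.5561, 0.1756, 0.0836]
tool_rot: [0.706, 0.033, 0.706, -0.033]
force: [0.3, 0.5, -0.4]
gripper_width: 0.0
```

send_rows:
  slide:
    - [1,0.2,0]
    - [0,0,0]
    - [0,0,0]
  turn:
    - [0,0,0]
    - [0,0,0]
    - [0,0,0]

```text
time_s: 6.5
eef_pos: [0.5571, 0.1758, 0.0836]
tool_rot: [0.706, 0.033, 0.706, -0.033]
force: [-0.3, 0.1, 0.7]
gripper_width: -0.0002
```

send_rows:
  slide:
    - [1,0.2,0]
    - [0,0,0]
    - [0,0,0]
  turn:
    - [0,0,-0.5]
    - [0,0,0]
    - [0,0,0]

```text
time_s: 6.8
eef_pos: [0.5581, 0.176, 0.0836]
tool_rot: [0.705, 0.051, 0.705, -0.051]
force: [0.3, -0.5, -0.1]
gripper_width: -0.0005
```

```bash
python3 look.py b
```

```text
t 6.8 [0.5581 0.176  0.0836] F [ 0.3 -0.5 -0.1] zyaw -8.325718506228396
scene [345. 165.] 0.78 [0.5636 0.171 ] r 0.0337 ang 101.8
side [245. 149.] 0.65 [0.5749 0.1755] r 0.0378 ang 83.4
```

send_rows:
  slide:
    - [1.5,0.2,0]
    - [0,0,0]
    - [0,0,0]
  turn:
    - [0,0,0]
    - [0,0,0]
    - [0,0,0]

```text
time_s: 7.4
eef_pos: [0.5597, 0.1762, 0.0836]
tool_rot: [0.705, 0.052, 0.705, -0.052]
force: [-0.4, 0.1, -0.1]
gripper_width: -0.0
```

send_rows:
  slide:
    - [1.5,0.2,0]
    - [0,0,0]
    - [0,0,0]
  turn:
    - [0,0,0]
    - [0,0,0]
    - [0,0,0]

```text
time_s: 7.7
eef_pos: [0.5612, 0.1764, 0.0836]
tool_rot: [0.705, 0.052, 0.705, -0.052]
force: [0.0, -0.4, 0.0]
gripper_width: -0.0
```

```bash
python3 look.py c; python3 - <<'E'
import cv2,numpy as np
a=cv2.imread('pics/scene_c.png')[120:215,290:400];b=cv2.imread('pics/side_c.png')[110:205,200:310]
w=cv2.imread('pics/wrist_c.png')[150:300,100:400]
r=lambda i,x,y:cv2.resize(i,(x,y),interpolation=cv2.INTER_CUBIC)
cv2.imwrite('pics/z_c.png',np.vstack([np.hstack([r(a,347,300),r(b,347,300)]),r(w,694,300)]))
E
```

```text
t 7.7 [0.5612 0.1764 0.0836] F [ 0.  -0.4  0. ] zyaw -8.393657393080344
scene [344. 165.] 0.78 [0.5635 0.1686] r 0.0314 ang 102.9
side [244. 150.] 0.64 [0.5722 0.1731] r 0.0351 ang 87.2
```

View pics/z_c.png

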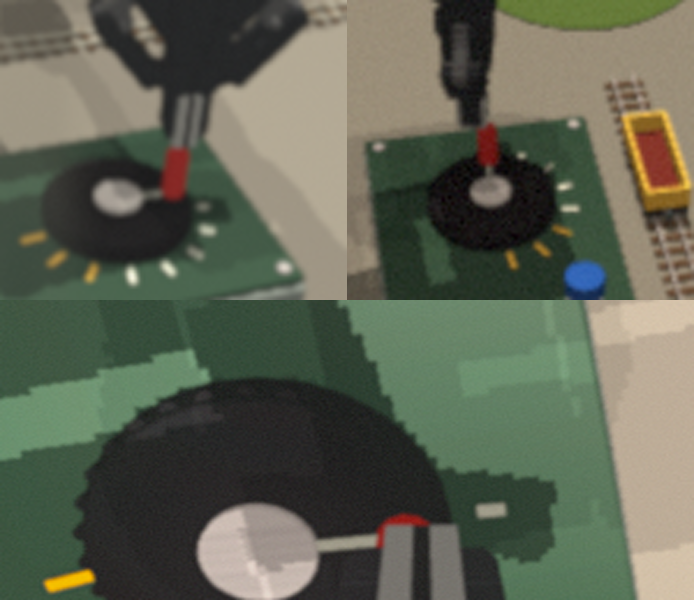

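```bash
python3 - <<'E'
from h import *
s=observe();p=np.array(s['eef_pos']);print(p)
r=lambda i:cv2.resize(i,None,fx=7,fy=7,interpolation=cv2.INTER_CUBIC)
out=[]
for cam,(x,y) in (('scene',(318,135)),('side',(220,128))):
    im=cv2.imread(f'pics/{cam}_c.png')
    a=np.ascontiguousarray(r(im[y:y+60,x:x+55]))
    q=proj(cam,[p,[.5715,.173,.105],[.5715,.173,.074],[.5705,.138,.077],p+[0,0,.02]]);print(cam,np.round(q,1).tolist())
    for k,c in zip(q,((0,255,0),(255,255,0),(255,0,255),(0,255,255),(0,255,0))):cv2.circle(a,(int((k[0]+.5-x)*7),int((k[1]+.5-y)*7)),3,c,-1)
    out.append(a)
cv2.imwrite('pics/z2.png',np.hstack(out))
print('wrist',proj('wrist',[p,[.5715,.173,.105],[.5715,.173,.074],[.5705,.138,.077]]))
E
```

```text
[0.56113532 0.17641209 0.08360587]
scene [[345.9, 173.0], [347.3, 167.4], [345.5, 180.4], [328.2, 181.2], [347.1, 164.6]]
side [[239.3, 156.1], [243.6, 149.6], [244.2, 159.9], [244.9, 169.4], [238.9, 149.4]]
wrist [[280.9010885  258.37244868]
 [276.77534584 299.6284366 ]
 [277.48689938 268.87689446]
 [212.78675281 278.11755806]]
```

View pics/z2.png

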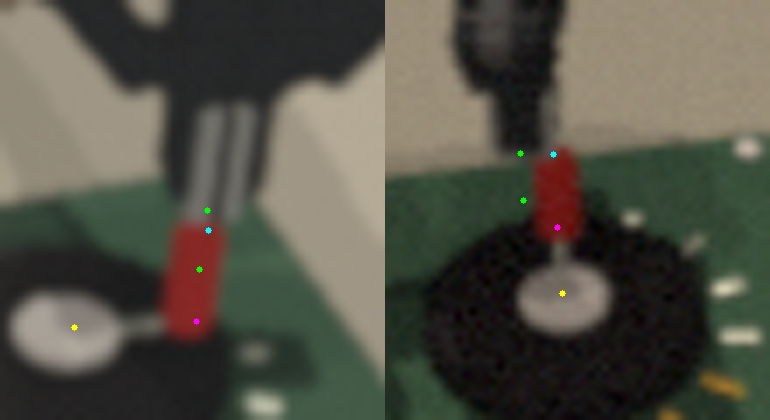

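The projections of the hub and peg match the pictures. The finger end shows about 15–19 mm above the reported TCP, roughly at the level of the peg's top. I'll back off, lower to a height that is safe either way, and look again.

send_rows:
  slide:
    - [-8,0,0]
    - [-4,0,0]
    - [0,0,-3]
    - [0,0,-3]
    - [0,0,0]
    - [0,0,0]
  turn:
    - [0,0,1]
    - [0,0,0]
    - [0,0,0]
    - [0,0,0]
    - [0,0,0]
    - [0,0,0]

```text
time_s: 8.6
eef_pos: [0.5493, 0.1764, 0.0774]
tool_rot: [0.707, 0.015, 0.707, -0.015]
force: [1.5, -0.4, 1.0]
gripper_width: -0.0
```

```bash
cat > z.py <<'E'
from h import *
import sys
s=observe();p=np.array(s['eef_pos']);print(p,np.round(s['force'],1))
r=lambda i:cv2.resize(i,None,fx=7,fy=7,interpolation=cv2.INTER_CUBIC)
out=[]
for cam,(x,y) in (('scene',(318,135)),('side',(220,128))):
    im=read_camera(cam)[:,:,::-1]
    a=np.ascontiguousarray(r(im[y:y+60,x:x+55]))
    q=proj(cam,[p+[0,0,k*.01] for k in range(4)])
    for k in q:cv2.circle(a,(int((k[0]+.5-x)*7),int((k[1]+.5-y)*7)),2,(0,255,0),-1)
    out.append(a)
cv2.imwrite(f'pics/z_{sys.argv[1]}.png',np.hstack(out))
E
python3 z.py d
```

```text
[0.54926408 0.17638213 0.07744137] [ 1.5 -0.4  1. ]
```

View pics/z_d.png

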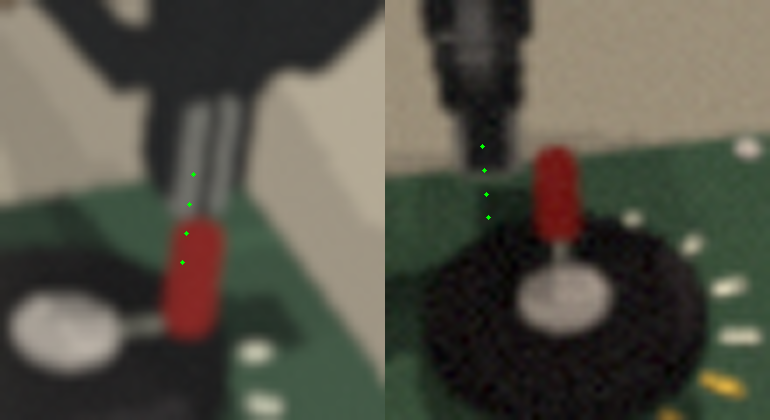

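Both views put the finger end about 19 mm above the reported TCP, so the real tip is at z≈0.097. I'll lower another 12 mm, watching the force.

send_rows:
  slide:
    - [0,0,-2]
    - [0,0,-2]
    - [0,0,0]
  turn:
    - [0,0,0]
    - [0,0,0]
    - [0,0,0]

```text
time_s: 9.0
eef_pos: [0.549, 0.1764, 0.0732]
tool_rot: [0.707, 0.015, 0.707, -0.015]
force: [0.1, 0.4, -0.5]
gripper_width: 0.0002
```

send_rows:
  slide:
    - [0,0,-3]
    - [0,0,-2]
    - [0,0,0]
  turn:
    - [0,0,0]
    - [0,0,0]
    - [0,0,0]

```text
time_s: 9.3
eef_pos: [0.5489, 0.1764, 0.0682]
tool_rot: [0.707, 0.015, 0.707, -0.015]
force: [0.7, 0.8, -0.6]
gripper_width: 0.0002
```

send_rows:
  slide:
    - [0,0,-2]
    - [0,-2,0]
    - [0,0,0]
  turn:
    - [0,0,0]
    - [0,0,0]
    - [0,0,0]

```text
time_s: 9.6
eef_pos: [0.5492, 0.1742, 0.0666]
tool_rot: [0.707, 0.015, 0.707, -0.015]
force: [-0.1, 0.3, 0.5]
gripper_width: -0.0001
```

send_rows:
  slide:
    - [2,0,0]
    - [2,0,0]
    - [1,0,0]
    - [0,0,0]
    - [0,0,0]
  turn:
    - [0,0,0]
    - [0,0,0]
    - [0,0,0]
    - [0,0,0]
    - [0,0,0]

```text
time_s: 10.1
eef_pos: [0.5542, 0.1744, 0.0666]
tool_rot: [0.707, 0.015, 0.707, -0.015]
force: [0.2, 0.6, -0.1]
gripper_width: 0.0001
```

send_rows:
  slide:
    - [1,0.4,0]
    - [0,0,0]
  turn:
    - [0,0,0]
    - [0,0,0]

```text
time_s: 10.3
eef_pos: [0.5551, 0.1748, 0.0666]
tool_rot: [0.707, 0.015, 0.707, -0.015]
force: [-1.1, 0.1, 0.1]
gripper_width: 0.0003
```

send_rows:
  slide:
    - [1,0.4,0]
    - [0,0,0]
  turn:
    - [0,0,0]
    - [0,0,0]

```text
time_s: 10.5
eef_pos: [0.556, 0.1751, 0.0665]
tool_rot: [0.707, 0.015, 0.707, -0.015]
force: [-1.9, -1.1, 0.7]
gripper_width: -0.0
```

With no force at z 0.0666, the tip offset is confirmed. There is contact now at Fx −1.9 N. Next is the arc, 3° per row.

send_rows:
  slide:
    - [1.4,0.5,0]
    - [2,0.6,0]
    - [2,0.5,0]
    - [2,0.4,0]
    - [2.1,0.3,0]
    - [0,0,0]
  turn:
    - [0,0,-1]
    - [0,0,-0.5]
    - [0,0,-0.5]
    - [0,0,-0.5]
    - [0,0,-0.5]
    - [0,0,0]

```text
time_s: 11.1
eef_pos: [0.5659, 0.1777, 0.0667]
tool_rot: [0.696, 0.125, 0.696, -0.125]
force: [-0.5, -0.2, 0.3]
gripper_width: -0.0
```

send_rows:
  slide:
    - [2.1,0.2,0]
    - [2.1,0.1,0]
    - [2.1,0,0]
    - [2.1,-0.2,0]
    - [2,-0.2,0]
    - [2.1,-0.4,0]
    - [0,0,0]
  turn:
    - [0,0,-0.5]
    - [0,0,-0.5]
    - [0,0,-0.5]
    - [0,0,-0.5]
    - [0,0,-0.5]
    - [0,0,-0.5]
    - [0,0,0]

```text
time_s: 11.8
eef_pos: [0.5775, 0.1774, 0.0666]
tool_rot: [0.667, 0.232, 0.668, -0.232]
force: [-4.7, 1.6, 1.8]
gripper_width: 0.0005
```

```bash
python3 look.py e
```

```text
t 11.8 [0.5775 0.1774 0.0666] F [-4.7  1.6  1.8] zyaw -38.387033902468396
wrist [164. 294.] 0.69 [0.5467 0.1421] r 0.0242 ang 170.3
side [252. 149.] 0.55 [0.5898 0.1714] r 0.0386 ang 60.1
```

View pics/m_e.png

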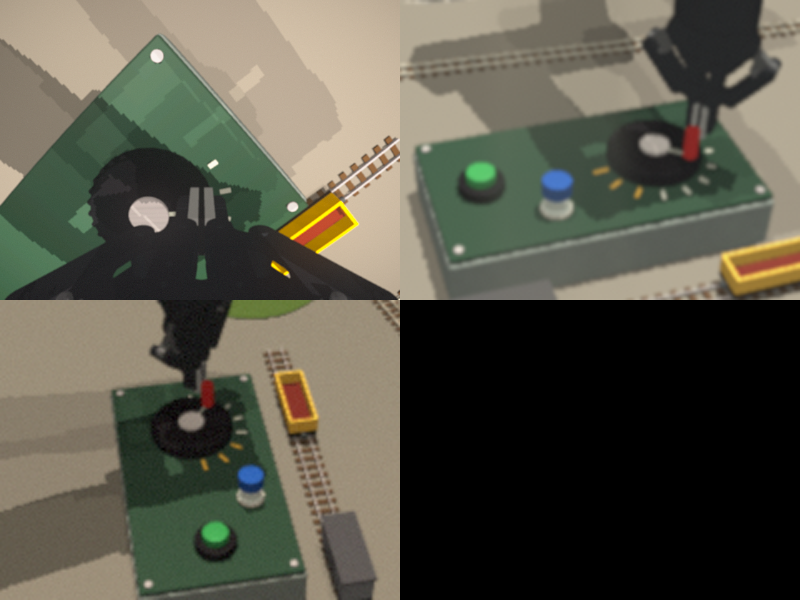

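The peg is going round with the finger, past click 1 and loading toward click 2. I'll continue.

send_rows:
  slide:
    - [2,-0.5,0]
    - [2,-0.6,0]
    - [2,-0.6,0]
    - [1.9,-0.8,0]
    - [1.9,-0.9,0]
    - [1.9,-0.9,0]
    - [0,0,0]
  turn:
    - [0,0,-0.5]
    - [0,0,-0.5]
    - [0,0,-0.5]
    - [0,0,-0.5]
    - [0,0,-0.5]
    - [0,0,-0.5]
    - [0,0,0]

```text
time_s: 12.8
eef_pos: [0.5903, 0.1726, 0.0666]
tool_rot: [0.623, 0.334, 0.623, -0.334]
force: [-1.3, 1.1, 0.7]
gripper_width: 0.0002
```

send_rows:
  slide:
    - [1.8,-1.1,0]
    - [1.7,-1.1,0]
    - [1.7,-1.3,0]
    - [1.6,-1.3,0]
    - [0,0,0]
  turn:
    - [0,0,-0.5]
    - [0,0,-0.5]
    - [0,0,-0.5]
    - [0,0,-0.5]
    - [0,0,0]

```text
time_s: 13.3
eef_pos: [0.597, 0.1679, 0.0666]
tool_rot: [0.585, 0.397, 0.585, -0.397]
force: [1.3, -0.7, 0.7]
gripper_width: 0.0001
```

send_rows:
  slide:
    - [1.5,-1.4,0]
    - [1.5,-1.5,0]
    - [1.4,-1.6,0]
    - [1.3,-1.6,0]
    - [0,0,0]
  turn:
    - [0,0,-0.5]
    - [0,0,-0.5]
    - [0,0,-0.5]
    - [0,0,-0.5]
    - [0,0,0]

```text
time_s: 13.8
eef_pos: [0.6028, 0.1615, 0.0667]
tool_rot: [0.541, 0.456, 0.54, -0.456]
force: [1.3, -0.3, 0.7]
gripper_width: -0.0001
```

```bash
python3 look.py f
```

```text
t 13.8 [0.6028 0.1615 0.0667] F [ 1.3 -0.3  0.7] zyaw -80.32407213811
scene [342. 180.] 0.74 [0.6057 0.1503] r 0.0372 ang 19.2
side [261. 157.] 0.84 [0.608  0.1447] r 0.0381 ang 10.1
```

The peg is at about 15°, which is click 3. For the last click I'll use small steps and watch the force.

send_rows:
  slide:
    - [1.2,-1.7,0]
    - [1.1,-1.8,0]
    - [0,0,0]
  turn:
    - [0,0,-0.5]
    - [0,0,-0.5]
    - [0,0,0]

```text
time_s: 14.4
eef_pos: [0.6047, 0.1589, 0.0667]
tool_rot: [0.515, 0.485, 0.516, -0.484]
force: [0.6, 5.5, 0.3]
gripper_width: -0.0003
```

send_rows:
  slide:
    - [0.7,-1.2,0]
    - [0,0,0]
    - [0,0,0]
  turn:
    - [0,0,-0.5]
    - [0,0,0]
    - [0,0,0]

```text
time_s: 14.7
eef_pos: [0.6055, 0.158, 0.0666]
tool_rot: [0.503, 0.498, 0.503, -0.496]
force: [0.8, 5.6, -0.1]
gripper_width: 0.0001
```

send_rows:
  slide:
    - [0.6,-1.2,0]
    - [0,0,0]
    - [0,0,0]
  turn:
    - [0,0,0]
    - [0,0,0]
    - [0,0,0]

```text
time_s: 15.0
eef_pos: [0.6058, 0.157, 0.0666]
tool_rot: [0.503, 0.497, 0.503, -0.497]
force: [-0.1, 6.4, 0.5]
gripper_width: 0.0
```

```bash
python3 look.py g
```

```text
t 15.0 [0.6058 0.157  0.0666] F [-0.1  6.4  0.5] zyaw -89.30462225181383
scene [336. 179.] 0.79 [0.6013 0.1414] r 0.031 ang 6.3
side [261. 156.] 0.97 [0.6074 0.1458] r 0.0377 ang 11.9
```

send_rows:
  slide:
    - [0.5,-1.2,0]
    - [0,0,0]
    - [0,0,0]
  turn:
    - [0,0,0]
    - [0,0,0]
    - [0,0,0]

```text
time_s: 15.6
eef_pos: [0.6063, 0.1547, 0.0666]
tool_rot: [0.503, 0.497, 0.503, -0.497]
force: [0.0, 0.1, 0.3]
gripper_width: -0.0002
```

send_rows:
  slide:
    - [0.4,-1.2,0]
    - [0,0,0]
    - [0,0,0]
  turn:
    - [0,0,-0.4]
    - [0,0,0]
    - [0,0,0]

```text
time_s: 15.9
eef_pos: [0.6068, 0.1532, 0.0666]
tool_rot: [-0.492, -0.507, -0.492, 0.508]
force: [0.7, 0.6, -0.7]
gripper_width: 0.0001
```

send_rows:
  slide:
    - [0.4,-1.2,0]
    - [0,0,0]
    - [0,0,0]
  turn:
    - [0,0,0]
    - [0,0,0]
    - [0,0,0]

```text
time_s: 16.2
eef_pos: [0.6073, 0.1522, 0.0666]
tool_rot: [-0.492, -0.508, -0.492, 0.508]
force: [0.7, 0.4, 0.9]
gripper_width: 0.0002
```

```bash
python3 look.py h
```

```text
t 16.2 [0.6073 0.1522 0.0666] F [0.7 0.4 0.9] zyaw -91.78057433170521
scene [330. 182.] 0.75 [0.6083 0.1272] r 0.0393 ang -15.9
side [258. 158.] 0.74 [0.6019 0.1407] r 0.0315 ang 5.0
```

The force dropped to zero, so the dial jumped into click 4. I'll back off, lift clear and check.

send_rows:
  slide:
    - [0,8,0]
    - [0,12,0]
    - [0,0,30]
    - [0,0,40]
    - [-30,0,40]
    - [-40,0,30]
    - [-40,0,0]
    - [0,0,0]
  turn:
    - [0,0,0]
    - [0,0,0]
    - [0,0,0]
    - [0,0,0]
    - [0,0,0]
    - [0,0,0]
    - [0,0,0]
    - [0,0,0]

```text
time_s: 17.3
eef_pos: [0.4933, 0.1736, 0.2074]
tool_rot: [-0.492, -0.507, -0.493, 0.507]
force: [-0.0, -0.3, -0.6]
gripper_width: -0.0001
```

```bash
python3 look.py i; python3 - <<'E'
from h import *
for cam in('scene','side','wrist'):
  read_camera(cam)
  for n,z in (('go_button_top',.075),('paint_pot',.06),('dial_axis',.074)):
    for r in pinpoint(cam,n)[:1]:print(cam,n,round(r['conf'],2),np.round(atz(cam,r['xy'],z),4))
E
```

```text
t 17.3 [0.4933 0.1736 0.2074] F [-0.  -0.3 -0.6] zyaw -91.67572902093269
wrist [420. 250.] 0.72 [0.6109 0.1299] r 0.0412 ang -11.3
scene [332. 180.] 0.83 [0.6034 0.1326] r 0.0334 ang -9.2
side [264. 161.] 0.85 [0.6126 0.129 ] r 0.043 ang -12.1
scene go_button_top 0.52 [ 0.577 -0.033  0.075]
scene paint_pot 0.52 [0.6262 0.0312 0.06  ]
scene dial_axis 0.79 [0.5789 0.13   0.074 ]
side go_button_top 0.58 [ 0.5866 -0.0239  0.075 ]
side paint_pot 0.78 [0.6212 0.0364 0.06  ]
side dial_axis 0.86 [0.5697 0.1313 0.074 ]
wrist paint_pot 0.94 [0.6253 0.0288 0.06  ]
wrist dial_axis 0.59 [0.5716 0.1349 0.074 ]
```

View pics/m_i.png

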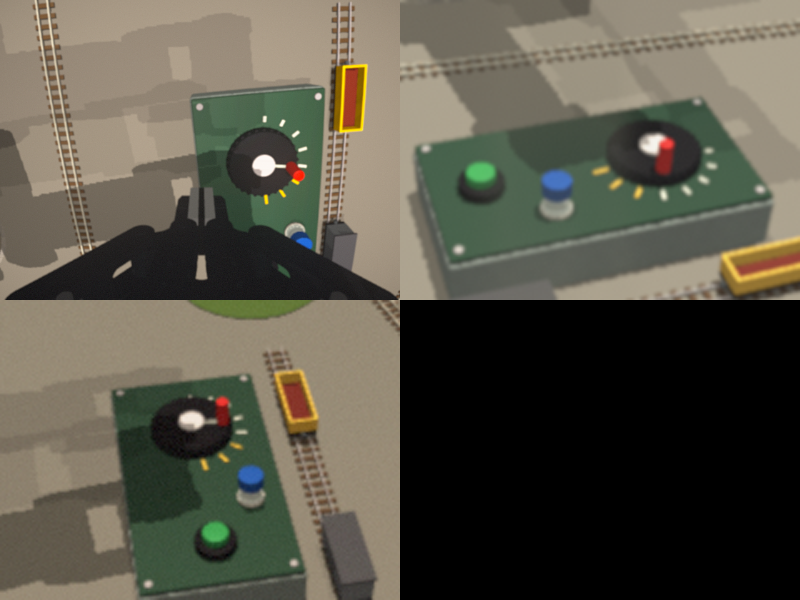

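The peg is at about −10°, on the fifth tick (expected −8°), so click 4 is confirmed. The wagon, van and pot haven't moved. On to the button.

send_rows:
  slide:
    - [18,-41,0]
    - [18,-41,0]
    - [18,-41,0]
    - [18,-41,0]
    - [18,-42,0]
    - [0,0,-40]
    - [0,0,-40]
    - [0,0,0]
  turn:
    - [0,0,0]
    - [0,0,0]
    - [0,0,0]
    - [0,0,0]
    - [0,0,0]
    - [0,0,0]
    - [0,0,0]
    - [0,0,0]

```text
time_s: 19.0
eef_pos: [0.5846, -0.0334, 0.1218]
tool_rot: [-0.489, -0.506, -0.495, 0.51]
force: [-0.1, 0.4, 0.7]
gripper_width: 0.0001
```

send_rows:
  slide:
    - [0,0,-20]
    - [0,0,-20]
    - [0,0,0]
    - [0,0,0]
  turn:
    - [0,0,0]
    - [0,0,0]
    - [0,0,0]
    - [0,0,0]

```text
time_s: 19.4
eef_pos: [0.5881, -0.0337, 0.0886]
tool_rot: [0.493, 0.508, 0.492, -0.507]
force: [-0.2, 0.1, 0.5]
gripper_width: 0.0
```

```bash
sed 's/(318,135)/(215,165)/;s/(220,128)/(232,190)/' z.py > z3.py; python3 z3.py j
```

```text
[ 0.58805313 -0.03366836  0.08856828] [-0.2  0.1  0.5]
```

View pics/z_j.png

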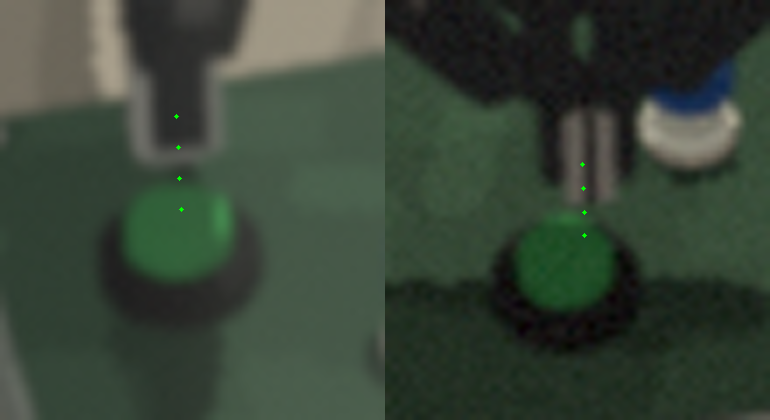

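Seen from the side, the finger tip is about 5 mm too far in x; in the scene view it is in line. I'll correct that and press in steps against the force reading.

send_rows:
  slide:
    - [-5,1,0]
    - [0,0,-8]
    - [0,0,-8]
    - [0,0,0]
    - [0,0,0]
  turn:
    - [0,0,0]
    - [0,0,0]
    - [0,0,0]
    - [0,0,0]
    - [0,0,0]

```text
time_s: 20.0
eef_pos: [0.5822, -0.0327, 0.0703]
tool_rot: [-0.492, -0.508, -0.492, 0.508]
force: [0.0, -0.2, 0.1]
gripper_width: 0.0001
```

send_rows:
  slide:
    - [0,0,-3]
    - [0,0,-2]
    - [0,0,0]
  turn:
    - [0,0,0]
    - [0,0,0]
    - [0,0,0]

```text
time_s: 20.3
eef_pos: [0.5821, -0.0327, 0.0653]
tool_rot: [-0.492, -0.508, -0.492, 0.508]
force: [0.2, 0.9, 0.1]
gripper_width: -0.0001
```

send_rows:
  slide:
    - [0,0,-2]
    - [0,0,-1]
    - [0,0,0]
  turn:
    - [0,0,0]
    - [0,0,0]
    - [0,0,0]

```text
time_s: 20.6
eef_pos: [0.5822, -0.0327, 0.0624]
tool_rot: [-0.492, -0.508, -0.492, 0.508]
force: [0.2, 0.8, 0.3]
gripper_width: -0.0001
```

send_rows:
  slide:
    - [0,0,-2]
    - [0,0,-1]
    - [0,0,0]
  turn:
    - [0,0,0]
    - [0,0,0]
    - [0,0,0]

```text
time_s: 20.9
eef_pos: [0.5822, -0.0327, 0.0596]
tool_rot: [-0.492, -0.508, -0.492, 0.508]
force: [1.1, 0.2, 0.8]
gripper_width: 0.0001
```

send_rows:
  slide:
    - [0,0,-1]
    - [0,0,-1]
    - [0,0,0]
  turn:
    - [0,0,0]
    - [0,0,0]
    - [0,0,0]

```text
time_s: 21.2
eef_pos: [0.5823, -0.0327, 0.0576]
tool_rot: [0.492, 0.508, 0.492, -0.508]
force: [-0.2, 0.1, 2.8]
gripper_width: 0.0002
```

send_rows:
  slide:
    - [0,0,-1]
    - [0,0,-1]
    - [0,0,0]
  turn:
    - [0,0,0]
    - [0,0,0]
    - [0,0,0]

```text
time_s: 21.5
eef_pos: [0.5823, -0.0327, 0.0556]
tool_rot: [0.492, 0.508, 0.492, -0.508]
force: [-1.6, -0.2, 3.7]
gripper_width: -0.0001
```

send_rows:
  slide:
    - [0,0,-1]
    - [0,0,-1]
    - [0,0,0]
  turn:
    - [0,0,0]
    - [0,0,0]
    - [0,0,0]

```text
time_s: 21.8
eef_pos: [0.5823, -0.0327, 0.0538]
tool_rot: [0.492, 0.508, 0.492, -0.508]
force: [-2.2, 0.3, 5.5]
gripper_width: -0.0001
```

send_rows:
  slide:
    - [0,0,-1]
    - [0,0,0]
    - [0,0,0]
  turn:
    - [0,0,0]
    - [0,0,0]
    - [0,0,0]

```text
time_s: 22.1
eef_pos: [0.5824, -0.0327, 0.0536]
tool_rot: [0.492, 0.508, 0.492, -0.508]
force: [-4.6, 1.8, 12.7]
gripper_width: -0.0
```

send_rows:
  slide:
    - [0,0,-1]
    - [0,0,0]
    - [0,0,0]
  turn:
    - [0,0,0]
    - [0,0,0]
    - [0,0,0]

```text
time_s: 22.4
eef_pos: [0.5825, -0.0327, 0.0535]
tool_rot: [0.493, 0.508, 0.492, -0.508]
force: [-7.8, 1.8, 20.3]
gripper_width: 0.0004
```

The button has reached its hard stop, with the force climbing and no more travel. I'll release it and lift clear.

send_rows:
  slide:
    - [0,0,3]
    - [0,0,10]
    - [0,0,30]
    - [0,0,40]
    - [0,0,40]
    - [-30,0,30]
    - [-40,0,0]
    - [0,0,0]
  turn:
    - [0,0,0]
    - [0,0,0]
    - [0,0,0]
    - [0,0,0]
    - [0,0,0]
    - [0,0,0]
    - [0,0,0]
    - [0,0,0]

```text
time_s: 23.2
eef_pos: [0.5087, -0.0321, 0.2049]
tool_rot: [-0.491, -0.507, -0.493, 0.508]
force: [1.4, 0.6, -0.3]
gripper_width: 0.0
```

send_rows:
  slide:
    - [-40,0,0]
    - [-20,0,0]
    - [0,0,0]
    - [0,0,0]
    - [0,0,0]
  turn:
    - [0,0,0]
    - [0,0,0]
    - [0,0,0]
    - [0,0,0]
    - [0,0,0]

```text
time_s: 23.7
eef_pos: [0.4531, -0.0328, 0.2046]
tool_rot: [0.492, 0.508, 0.492, -0.508]
force: [-0.5, -0.6, -0.6]
gripper_width: -0.0001
```

```bash
python3 look.py k
```

```text
t 23.7 [ 0.4531 -0.0328  0.2046] F [-0.5 -0.6 -0.6] zyaw -91.79375312964875
scene [334. 181.] 0.93 [0.605  0.1344] r 0.0347 ang -5.9
side [261. 162.] 0.79 [0.6051 0.1266] r 0.0364 ang -18.2
```

View pics/m_k.png

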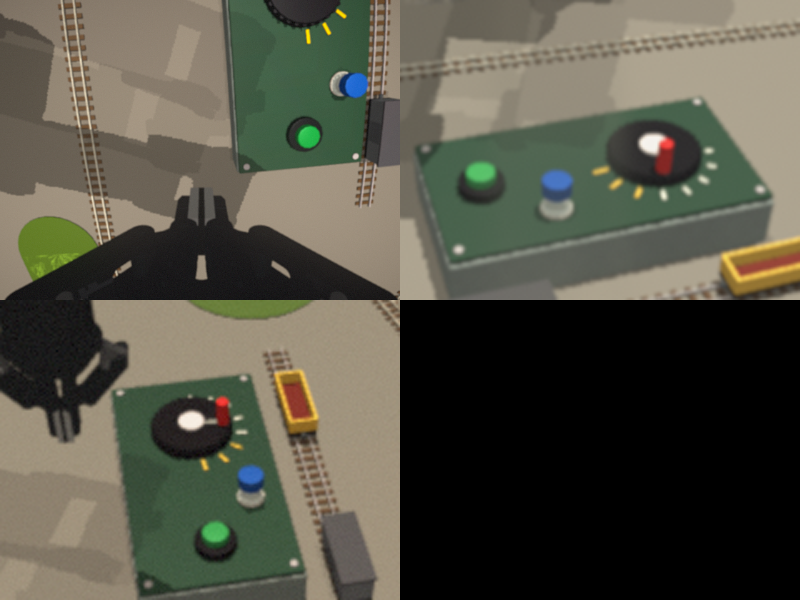

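The peg is still in click 4, the button is up, the bystanders haven't moved and the arm is clear. I'm handing in.

```bash
python3 -c "from station import hand_in;print(hand_in())"
```

```text
the job is handed in; nothing more can be done
None
```

I pushed the dial's peg clockwise from stop 0 to stop 4 with the shut fingertips, then pressed the green button right down and let it go. The job was handed in at about 24 s; no verdict is reported.

**Dial:** after I lifted clear, the three cameras put the peg at −9° to −12°, against −8° expected, and by eye on the fifth tick. In the final check two cameras gave −6° and −18°. That side-camera value is outside the 8° tolerance, but the peg looks unmoved between the two sets of pictures, so I put it down to network error.

**Button:** it went down about 6 mm to its hard stop, with up to 20 N on the fingertip, and looks fully up in the last pictures.

**Bystanders:** the wagon, van and pot stand where they were by eye in the last pictures; I did not measure them again after the press. The arm is clear of everything.

**Disagreement:** the end of the shut fingers showed about 19 mm short of the reported TCP in the pictures. My first push therefore met no resistance, and I lowered the finger to make contact.

I viewed 12 pictures, the most allowed, against the 8 planned.

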